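# Turn up the shop speaker to its mark

## Robot

A 6-joint arm with a two-finger parallel gripper is mounted at the origin on a cart in front of the work surface, level with it; the furniture and walls round the work are solid. World frame = base frame: x ahead of the robot, y to its left, z up, the work surface at z = 0. Lengths are in mm, angles in rad, forces in N, time in s.
With the tool pointing down it reaches from about 350 to 775 mm from the base axis. Payload 7.3 kg.
Tool frame: the origin (TCP) lies at the very end of the fingers, on their centre line; the grasp point (between the pads) lies 19 mm behind it; z points along the fingers, y is the line along which they close (so a half turn about z gives the same grasp; the last joint's range is limited). The gripper opens to 92 mm and grips with 3 to 60 N. Pads are 19 mm wide; open, the fingers measure 130 mm over their backs; the gripper's body (75 mm by 190 mm) begins 47 mm behind the grasp point.
Start: joints at [-1.301, 0.342, 1.524, -0, 1.275, -0.146], TCP at [212.083, -480.277, 226.741] pointing down, gripper open.
Joint ranges: [-2.53, 2.53], [-0.77, 2.02], [0.04, 2.7], [-1, 4.14], [0.28, 2.66], [-3.11, 3.11]. Speed limits (rad/s): [2.57, 2.57, 3.14, 3.14, 3.14, 3.14].

## Interface

Orientations are given as [roll, pitch, yaw] about the fixed x, y, z axes, in that order (R = Rz(yaw) Ry(pitch) Rx(roll)).
In Python, from plant import bot gives the robot as it stands.
- The arm moves only by the tool jog_arm, never from a script. Its argument "targets" is a list of rows, each an object with "xyz": the shift along the tool's x, y, z as a fraction of full scale, a list of three; "spin": the turn about the tool's z as a fraction of full scale. In form: [{"xyz": [x, y, z], "spin": spin}, ...]. A call has exactly 10 rows; each row shifts and turns the commanded pose from where the row before left it, along the tool's axes as they then stand; what a row does not reach is not made up. Full scale, the value 1, is 80 mm for a shift and 0.1 rad for a turn. A row lasts 1/8 s, in which the tool goes at most 62.5 mm and 10.7 degrees, less where a joint would pass 70% of its speed; a pose out of reach is approached as far as the arm can. A call with a number of a shift or a turn outside -1 to 1 is refused whole. A call with a gripper value outside its range is refused whole. "gripper" is the opening in per cent of the stroke, from 0 (shut) to 100 (fully open), set as the call begins (left out, the last holds). The fingers move at their own pace and stop on an object; the grip force is fixed at half the most. Time passes only in rows, so rows that do not move let the fingers close, or fill a call up. It gives the time, the measured TCP pose, the force, the opening and the grip force at its end, in the units of the state.
- bot.get_obs(): the state, without advancing time (a new reading comes with each control period).
- bot.capture(name): name is "scene" or "top" or "wrist"; returns the picture (480x640x3 uint8, blue, green, red); there is no depth.
- bot.get_calibration(name): a dict with "vfov" (degrees; the focal length in pixels is half the picture's height over the tangent of half this angle, whatever the lens; pixels are square), "cx", "cy" (the principal point, pixels), "k1" (the pictures are not rectified: a ray, as slopes to the right and down, at radius r is drawn at 1 + k1 r^2 times it, then the intrinsics apply), "eye" and "rotation" of the camera in the world. Camera axes: x right, y down, z forward; pixel columns grow to the right and rows downward; lengths in mm; the calibration is good to about 2 mm. A picture is of the moment at which its call begins: read the wrist's pose just before it. get_calibration takes no time and is no camera call; for the wrist camera it gives the pose at the moment of the call.
- bot.close_job(): hands the job in; it is judged then, once.
The state is a dict: "time": time; "joint_positions": joint angles; "dq": joint speeds; "tau": joint torques, N m; "tool_pos": TCP position; "tcp_rot": TCP orientation; "contact_force": force on the tool from outside, world axes, zero at the start; "moment": the same for the moment, N m; "grip_width": finger opening in mm; "finger_force": force on a finger pad.
Only numpy, scipy, OpenCV 4.12 (cv2) and the standard library are available. Lean on these libraries where they do the work, as an engineer would, in place of code of your own. Each camera call takes 0.05 s, during which the arm holds its last target. There are 200 camera calls.

## Task

The shop's music is too quiet: on the tabletop speaker, roll the edge of the thumbwheel on, its top going away from the speaker's front, until the ivory index bar stands at the top, level with the brass pointers beside the wheel. It starts two to four clicks short of that; leave it resting on that click. Leave the wheel of the lamp dimmer as it is.

Things in the scene. Friction and masses are not known exactly. Their poses are not given: they have to be found in the camera images.
- speaker: Tabletop speaker, fixed: wooden case 120 (x) x 176 (y) x 66 mm high, two round cloth grilles in front and two on top, a black ribbed thumbwheel (72 mm across, 24 wide) upright in a slot between the top ones. Origin: centre of its underside; +x from front (grilles, robot side) to back, +z up. Brass pointers beside the wheel lie at x = 0; an ivory index bar replaces one rib.
- volume_top (a point): Highest point of the speaker's wheel, fixed to the case at its x = y = 0, 93 mm up; axes as the speaker's. The axle lies along y, 37 mm below; the wheel stands 27 mm clear of the case. It is sprung: a press sinks it (about 1.5 N to start, then 2.5 N a mm, 4 mm at most). A fingertip pressed on it from above at 5 to 12 N and dragged along x carries its edge by friction, about 10 mm a click.
- volume_wheel (a joint): Angle of the speaker's wheel, rad: 0 with the index bar at the top, level with the pointers; grows as the wheel's top rolls along the speaker's +x (louder). 24 ribs, one a click of 0.262 rad (15 degrees); a click takes about 1 N at the edge and a spring pawl draws a released wheel to the nearest whole click. Stops at -1.75 and 1.13; starts 2 to 4 clicks below 0.
- dimmer_index (a point): Index bar on the edge of the lamp dimmer's wheel, which must not be turned. The dimmer is the smaller wooden box without grilles, 88 x 84 x 50 mm, its wheel 52 mm across, 16 mm wide, top 69 mm above the table. Speaker and dimmer stand side by side, about 0.28 m apart, either one on the left.

How it is judged (in metres and radians):
At the end, for the whole second after the job is handed in: The speaker's thumbwheel rests with its index bar at the top, within 10 degrees (0.175 rad) of the pointers, that is on the click at 0 and not the one before or after; the edge of the dimmer's wheel is within 6 mm of where it was (value of joint volume_wheel between -0.175 and 0.175 rad and velocity of joint volume_wheel between -0.1 and 0.1 rad/s and distance of dimmer_index from where it was at the start of the episode below 0.006 m); the robot touches nothing.
It fails at once if the lamp dimmer's wheel is turned (its edge moves by more than 12 mm) (distance of dimmer_index from where it was at the start of the episode above 0.012 m).
It also fails if it takes over 42 s, if anything falls off the work surface, if the arm or the gripper's body presses on something with over 40 N, if the wrist force passes 120 N, or if a joint passes its speed limit or range.

## Working session

There is one attempt and no reset: what is moved stays moved. The work goes in short steps, Python scripts to look and compute and a tool call to move; the robot and the scene stay as the last step left them, time stands still between calls to the robot, and variables do not carry over. Pictures are saved under pics/ and viewed, at most 10 in all, crops included, and the job is handed in when it is done.

Besides the shell and the picture viewer there is one more tool, called after "Request:" by a JSON object that holds its "op" and its "data", one argument or row to a line. jog_arm: Moves the arm, as the interface text tells. Shift numbers are shares of 80 mm and turn numbers shares of 0.1 rad, none past 1 either way. Its arguments: {"type":"object","properties":{"targets":{"type":"array","items":{"type":"object","properties":{"xyz":{"type":"array","items":{"type":"number"}},"spin":{"type":"number"}}}},"gripper":{"type":"number"}},"required":["targets"]}

```bash
mkdir -p pics; ls
python3 - <<'E'
from plant import bot
import cv2
o=bot.get_obs();print(o['time'],o['tool_pos'],o['tcp_rot'],o['grip_width'])
for n in("scene","top"):
    im=bot.capture(n);cv2.imwrite(f"pics/{n}0.png",im);c=bot.get_calibration(n);print(n,c)
E
```

```text
pics
0.0 [ 211.97982623 -479.86180826  226.02930698] [-3.14005802e+00 -2.51625698e-04  4.15827993e-01] 91.69906451230102
scene {'vfov': 49.59887596506691, 'cx': 318.5792591084476, 'cy': 242.93295736906762, 'k1': -0.0981755357594719, 'eye': array([171.58083007, 585.79083037, 685.03914415]), 'rotation': array([-2.36978619, -0.01963453, -2.47562191])}
top {'vfov': 53.90469994548236, 'cx': 320.92334282526576, 'cy': 240.16329911325727, 'k1': -0.12783765470575187, 'eye': array([424.67712735, 114.46147222, 919.62820444]), 'rotation': array([-3.01831688,  0.01329708, -1.55913212])}
```

View pics/top0.png

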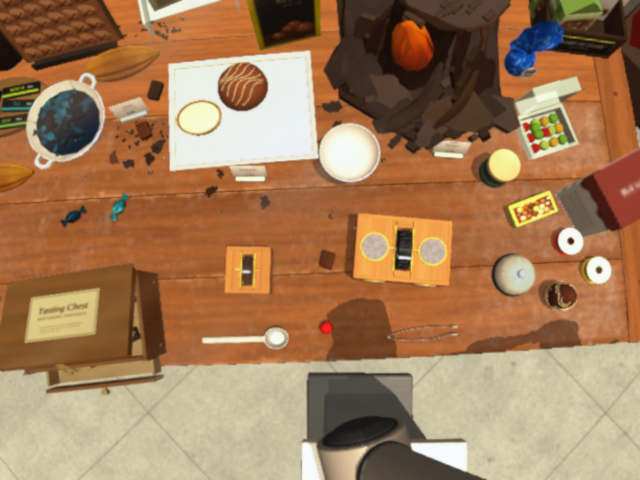

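View pics/scene0.png

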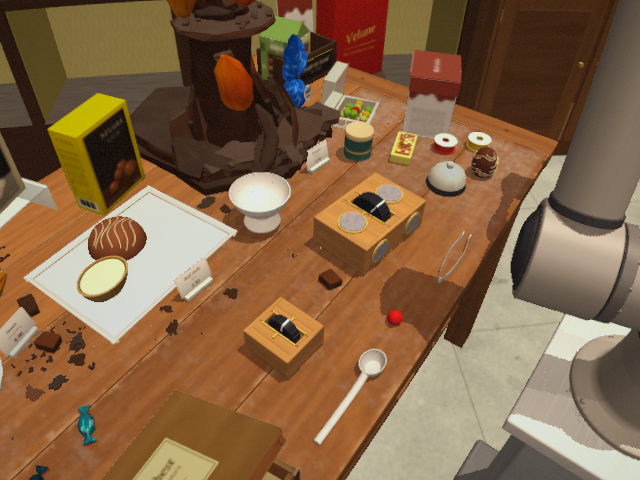

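The top view shows the speaker at about (403,250), with its wheel between grilles at (375,247) and (432,250). The dimmer is at (247,270). In the scene view the speaker's wheel is at (372,205) and its index bar is visible. Next I'll measure from both views.

```bash
cat > h.py <<'E'
import numpy as np, cv2
from scipy.spatial.transform import Rotation as R
def ray(c,px):
    f=240/np.tan(np.radians(c['vfov']/2))
    K=np.array([[f,0,c['cx']],[0,f,c['cy']],[0,0,1.]])
    u=cv2.undistortPoints(np.array([[px]],float),K,np.array([c['k1'],0,0,0.]))[0,0]
    return np.array(c['eye']),R.from_euler('xyz',c['rotation']).apply([u[0],u[1],1])
def plane(c,px,z):
    e,d=ray(c,px);return e+d*(z-e[2])/d[2]
def tri(a,b):
    (e1,d1),(e2,d2)=a,b
    s=np.linalg.lstsq(np.c_[d1,-d2],e2-e1,rcond=None)[0]
    p,q=e1+s[0]*d1,e2+s[1]*d2
    return (p+q)/2,np.linalg.norm(p-q)
E
python3 - <<'E'
from plant import bot
from h import *
t=cv2.imread('pics/top0.png');s=cv2.imread('pics/scene0.png')
def grey(im,x0,y0,x1,y1):
    h=cv2.cvtColor(im,cv2.COLOR_BGR2HSV)[y0:y1,x0:x1]
    m=((h[...,1]<80)&(h[...,2]>90)).astype(np.uint8)
    n,l,st,ce=cv2.connectedComponentsWithStats(m)
    return [(ce[i]+[x0,y0],st[i,4]) for i in range(1,n) if st[i,4]>60]
gt=grey(t,350,210,460,292);gs=grey(s,310,170,430,270)
print(gt);print(gs)
ct,cs=bot.get_calibration('top'),bot.get_calibration('scene')
for p,_ in gt:
    print('top z66',plane(ct,p,66))
    for q,_ in gs:
        print(tri(ray(ct,p),ray(cs,q)))
a=cv2.resize(t[200:300,345:465],None,fx=3.3,fy=5.5*.6,interpolation=cv2.INTER_CUBIC)
b=cv2.resize(s[165:265,310:430],None,fx=3.3,fy=3.3,interpolation=cv2.INTER_CUBIC)
cv2.imwrite('pics/z.png',np.hstack([a,b]))
E
```

```text
[(array([374.40860215, 246.06021505]), np.int32(465)), (array([432.26247289, 250.87201735]), np.int32(461)), (array([403.83870968, 257.20967742]), np.int32(62))]
[(array([387.54269972, 194.21763085]), np.int32(363)), (array([352.15424165, 221.35732648]), np.int32(389))]
top z66 [520.47633786  29.57319321  66.        ]
(array([487.88618227,  28.26091361, 154.23743094]), np.float64(49.56397175081328))
(array([519.76568928,  29.74532689,  69.50128384]), np.float64(0.7255698908545614))
top z66 [512.65948037 -76.37845557  66.        ]
(array([513.42572738, -76.37310738,  64.54420816]), np.float64(1.3986210491858866))
(array([549.19703939, -79.16104187, -29.34622224]), np.float64(64.96473683911036))
top z66 [500.60526154 -24.03636131  66.        ]
(array([490.93633919, -18.6107577 , 115.90334646]), np.float64(11.745254058062354))
(array([522.5291472 , -17.57128975,  30.99268539]), np.float64(44.776385628661174))
```

View pics/z.png

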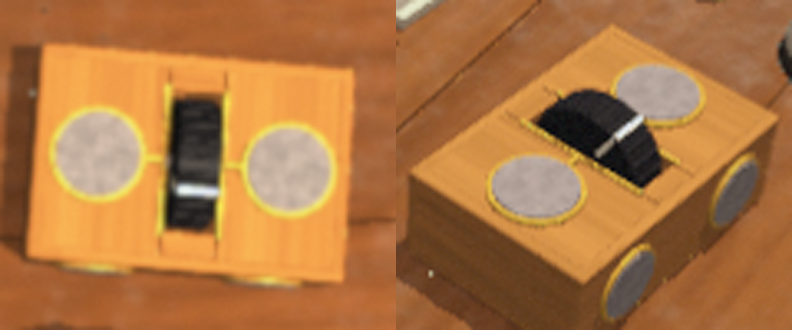

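The images show the bar about 18 mm in front of the pointers, so the wheel is at about -0.51 rad, which is 2 clicks short. The speaker's centre is at about (516.5,-23.5) with yaw -0.072. I'll approach with the gripper shut and tool y along speaker x.

Request:
{"op": "jog_arm", "data": {
  "gripper": 0,
  "targets": [
    {"xyz": [0.54, -0.36, 0.1], "spin": -1},
    {"xyz": [0.575, -0.3, 0.1], "spin": -1},
    {"xyz": [0.6, -0.245, 0.1], "spin": -1},
    {"xyz": [0.62, -0.18, 0.1], "spin": -1},
    {"xyz": [0.64, -0.12, 0.1], "spin": -1},
    {"xyz": [0.65, -0.055, 0.1], "spin": -1},
    {"xyz": [0.65, 0.01, 0.1], "spin": -1},
    {"xyz": [0.645, 0.075, 0.1], "spin": -1},
    {"xyz": [0.635, 0.14, 0.1], "spin": -1},
    {"xyz": [0.62, 0.2, 0.1], "spin": -1}
  ]
}}

```text
time: 1.35
tool_pos: [493.2, -41.2, 146.3]
tcp_rot: [-3.141, 0.0, 1.419]
contact_force: [0.8, -0.9, -0.6]
grip_width: 0.8
finger_force: 0.0
```

Run:
```python
from plant import bot
from h import *
o=bot.get_obs();c=bot.get_calibration('wrist');im=bot.capture('wrist');cv2.imwrite('pics/w1.png',im)
print(o['tool_pos'],c)
import pickle;pickle.dump(c,open('w1.pkl','wb'))
```

```text
[493.19643246 -41.2067059  146.26517743] {'vfov': 63.84007271204886, 'cx': 323.01012621375196, 'cy': 243.01348174359381, 'k1': -0.0015460528977703763, 'eye': array([503.31037477,  28.12108967, 304.51875461]), 'rotation': array([ 2.87682314e+00, -1.40168620e-04, -1.51019720e-01])}
```

View pics/w1.png

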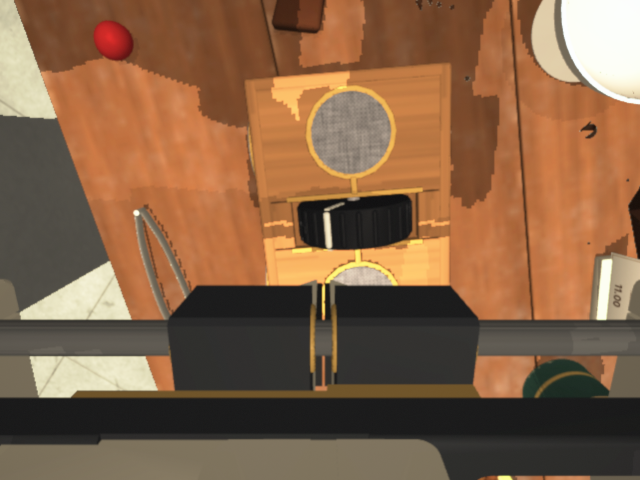

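The wrist view shows the left grille at (351,131), the index bar at about (328,229), and the shut fingers at column 323. I'll check the points across views.

Run:
```python
from plant import bot
from h import *
import pickle
w=pickle.load(open('w1.pkl','rb'));ct=bot.get_calibration('top')
print('grille L',plane(w,(351,131),66),tri(ray(w,(351,131)),ray(ct,(374.4,246.1))))
print('bar',tri(ray(w,(328,229)),ray(ct,(403.8,257.2))), plane(w,(328,229),88))
# wheel outline left/right ends in the wrist view at rows ~222
print([plane(w,p,66) for p in((353,190),(358,252))])
```

```text
grille L [520.45151209  29.90504373  66.        ] (array([520.20237911,  29.85924535,  68.44721498]), np.float64(0.1561257363082695))
bar (array([498.40870567, -19.84681458,  95.03910126]), np.float64(1.369881826780055)) [498.61215511 -22.07760436  88.        ]
[array([517.05865043,  -5.02902766,  66.        ]), array([515.03974783, -45.15988054,  66.        ])]
```

Request:
{"op": "jog_arm", "data": {
  "targets": [
    {"xyz": [0, 0, 0], "spin": -0.8},
    {"xyz": [0.12, 0.07, 0.1], "spin": 0},
    {"xyz": [0.12, 0.066, 0.15], "spin": 0},
    {"xyz": [0, 0, 0.15], "spin": 0},
    {"xyz": [0, 0, 0.1], "spin": 0},
    {"xyz": [0, 0, 0.05], "spin": 0},
    {"xyz": [0, 0, 0.04], "spin": 0},
    {"xyz": [0, 0, 0], "spin": 0},
    {"xyz": [0, 0, 0], "spin": 0},
    {"xyz": [0, 0, 0], "spin": 0}
  ]
}}

```text
time: 2.65
tool_pos: [505.0, -24.5, 99.8]
tcp_rot: [3.141, 0.0, 1.496]
contact_force: [-1.0, -0.1, 0.2]
grip_width: 0.3
finger_force: 0.0
```

Request:
{"op": "jog_arm", "data": {
  "targets": [
    {"xyz": [0, 0, 0.04], "spin": 0},
    {"xyz": [0, 0, 0.02], "spin": 0},
    {"xyz": [0, 0, 0.015], "spin": 0},
    {"xyz": [0, 0, 0.01], "spin": 0},
    {"xyz": [0, 0, 0.01], "spin": 0},
    {"xyz": [0, 0, 0], "spin": 0},
    {"xyz": [0, 0, 0], "spin": 0},
    {"xyz": [0, 0, 0], "spin": 0},
    {"xyz": [0, 0, 0], "spin": 0},
    {"xyz": [0, 0, 0], "spin": 0}
  ]
}}

```text
time: 3.9
tool_pos: [504.9, -24.5, 92.0]
tcp_rot: [3.141, 0.0, 1.496]
contact_force: [-0.7, 0.3, 1.5]
grip_width: 0.6
finger_force: 0.8
```

Request:
{"op": "jog_arm", "data": {
  "targets": [
    {"xyz": [0, 0, 0.01], "spin": 0},
    {"xyz": [0, 0, 0.01], "spin": 0},
    {"xyz": [0, 0, 0], "spin": 0},
    {"xyz": [0, 0, 0], "spin": 0},
    {"xyz": [0, 0, 0], "spin": 0},
    {"xyz": [0, 0, 0], "spin": 0},
    {"xyz": [0, 0, 0], "spin": 0},
    {"xyz": [0, 0, 0], "spin": 0},
    {"xyz": [0, 0, 0], "spin": 0},
    {"xyz": [0, 0, 0], "spin": 0}
  ]
}}

```text
time: 5.15
tool_pos: [504.9, -24.5, 90.4]
tcp_rot: [3.141, 0.0, 1.496]
contact_force: [-1.2, -0.4, 4.7]
grip_width: 0.7
finger_force: 2.5
```

Request:
{"op": "jog_arm", "data": {
  "targets": [
    {"xyz": [0, 0, 0.013], "spin": 0},
    {"xyz": [0, 0, 0], "spin": 0},
    {"xyz": [0, 0.04, 0], "spin": 0},
    {"xyz": [0, 0.05, 0], "spin": 0},
    {"xyz": [0, 0.05, 0], "spin": 0},
    {"xyz": [0, 0.05, 0], "spin": 0},
    {"xyz": [0, 0.05, 0], "spin": 0},
    {"xyz": [0, 0.01, 0], "spin": 0},
    {"xyz": [0, 0, 0], "spin": 0},
    {"xyz": [0, 0, 0], "spin": 0}
  ]
}}

```text
time: 6.4
tool_pos: [525.7, -26.1, 89.7]
tcp_rot: [3.139, 0.0, 1.496]
contact_force: [0.2, 0.2, 6.0]
grip_width: 0.6
finger_force: 2.9
```

Lift straight up and shift sideways along tool -x so the wheel can be seen.

Request:
{"op": "jog_arm", "data": {
  "targets": [
    {"xyz": [0, 0, -0.1], "spin": 0},
    {"xyz": [0, 0, -0.3], "spin": 0},
    {"xyz": [0, 0, -0.3], "spin": 0},
    {"xyz": [-0.3, 0, 0], "spin": 0},
    {"xyz": [-0.5, 0, 0], "spin": 0},
    {"xyz": [-0.3, 0, 0], "spin": 0},
    {"xyz": [0, 0, 0], "spin": 0},
    {"xyz": [0, 0, 0], "spin": 0},
    {"xyz": [0, 0, 0], "spin": 0},
    {"xyz": [0, 0, 0], "spin": 0}
  ]
}}

```text
time: 7.65
tool_pos: [518.3, -113.0, 145.3]
tcp_rot: [-3.142, -0.0, 1.497]
contact_force: [-0.4, 0.5, 0.6]
grip_width: 0.5
finger_force: 0.0
```

Run:
```python
from plant import bot
from h import *
import pickle
c=bot.get_calibration('wrist');w=bot.capture('wrist');s=bot.capture('scene');t=bot.capture('top')
pickle.dump(c,open('w2.pkl','wb'))
z=lambda im:cv2.resize(im,None,fx=3.3,fy=3.3,interpolation=cv2.INTER_CUBIC)
top=np.hstack([z(t[200:290,345:465]),z(s[165:255,310:430])])
cv2.imwrite('pics/z2.png',np.vstack([top,cv2.resize(w[60:300,120:520],(792,300))]))
```

```text
(no output)
```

View pics/z2.png

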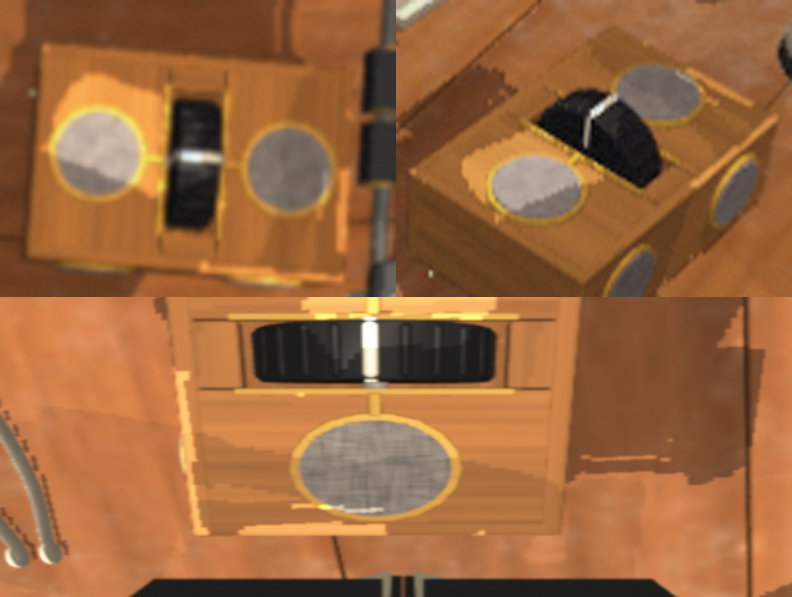

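All three views show the bar level with the pointers: top at (200,157), wrist at (371,350). The small offset in the top view is parallax. The arm is clear and still, so I'm handing in.

```bash
python3 -c "
from plant import bot
print(bot.close_job())"
```

```text
the job is handed in; nothing more can be done
None
```

The job is handed in: I rolled the speaker's wheel two clicks, and its index bar rests level with the brass pointers; the dimmer was never touched and the arm was left clear.

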